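# Take the dial meter off its keyhole studs and stand it among the drying blocks

### The arm

A 6-joint arm with a two-finger parallel gripper is mounted at the origin on the work surface. World frame = base frame: x ahead of the robot, y to its left, z up, the work surface at z = 0. Lengths are in m, angles in rad, forces in N, time in s.
With the tool pointing down it reaches from about 0.325 to 1 m from the base axis. Payload 5.1 kg.
Tool frame: the origin (TCP) lies between the finger pads; the fingertips stand 25 mm ahead of it and the grasp point (between the pads) lies 6 mm ahead of it; z points along the fingers, y is the direction in which the jaws open and shut (so a half turn about z gives the same grasp; the last joint's range is limited). The gripper opens to 85 mm and grips with 20 to 120 N. Pads are 22 mm wide; open, the fingers measure 114 mm over their backs; the gripper's body (76 mm by 85 mm) begins 54 mm behind the grasp point. The pads swing forward as they close: fully open they stand 13 mm farther back than shut.
Start: joints at [1.03, 0.124, 1.65, -0, 1.367, -0.083], TCP at [0.287, 0.583, 0.256] pointing down, gripper open.
Joint ranges: [-2.61, 2.61], [-1.02, 2.33], [0.03, 2.71], [-1.35, 4.49], [0.32, 2.68], [-2.91, 2.91]. Speed limits (rad/s): [2.57, 2.57, 3.14, 3.14, 3.14, 3.14].

### API

Orientations are given as a rotation vector (axis times angle).
In Python, from workcell import arm gives the robot as it stands. Calls block until the motion is done:
- arm.move_to(position, orientation): joint-space move of the TCP to a pose.
- arm.move_l(position, orientation=None, max_speed=0.15): straight line of the TCP; orientation=None keeps the orientation; max_speed is the mean speed in m/s.
- arm.move_joints(angles): joint-space move.
- arm.command_gripper(opening, effort=None): finger opening in m; effort is the grip in N (None keeps the last); returns when the fingers have stopped.
- arm.wait(seconds).
- arm.solve_ik(position, orientation): joint angles nearest the present ones, or None.
- arm.grab_frame(name): name is "scene" or "side" or "wrist"; returns a dict with "color" (480x640x3 uint8, blue, green, red), "camera_matrix" (3x3 intrinsics, pixels), "extrinsics" (4x4, takes a point from camera to world coordinates). Camera axes: x right, y up, looking along -z (the intrinsics and any distortion apply to the point x, -y, -z); pixel columns grow to the right and rows downward; lengths in m; the calibration is good to about 2 mm. A picture is of the moment at which its call begins. There is no depth.
A pose or a line that the arm cannot do raises arm.MotionError and nothing moves.
- arm.close_job(): hands the job in, once; it reports no verdict.
Readings, each from a call of its own:
- arm.get_time(): time.
- arm.get_qpos(): joint angles.
- arm.get_joint_velocities(): joint speeds.
- arm.get_tau(): joint torques, N m.
- arm.get_eef_pos(): TCP position.
- arm.get_tool_rot(): TCP orientation.
- arm.get_force(): force on the tool from outside, world axes, zero at the start.
- arm.get_moment(): the same for the moment, N m.
- arm.get_grip_width(): finger opening in m.
Only numpy, scipy, OpenCV 4.12 (cv2) and the standard library are available. Lean on these libraries where they do the work, as an engineer would, in place of code of your own. Each camera call takes 0.05 s, during which the arm holds its last target.

### The job

Two grey units hang by keyholes on the low plywood panel. Take down the humidity meter, the one with the round dial and the square vent head on top: slide it up until its studs are in the wide lower ends of its keyholes, then draw it straight off the panel. Stand it upright on the drying board, in the middle of the bare patch that the six clay blocks surround, and leave the other unit hanging where it is.

Things in the scene. Friction and masses are not known exactly. Their poses are not given: they have to be found in the camera images.
- meter_head (a point): Centre of the meter's vent head, the grip: grey block 36 mm wide (y) x 30 deep (x) x 60 high, centred on a case 64 (y) x 44 (x) x 100 high; meter's underside 130 mm below this point. x points out of its front (round dial, 56 mm across), away from the panel; z up. 0.25-0.5 kg. Slid 21 mm up (15-27 will do) its studs are in the wide keyhole ends; it then comes off along its +x, clear after 9 mm, 40 is safe.
- stud_panel: Fixed upright plywood panel, 280 mm wide (y), 12 thick (x), top 175 mm above the table. Origin: on the table under its middle. +x points out of the face where the units hang (away from the robot, turned up to 15 degrees). Two places, at y = 72 and -72 mm, each two steel studs 30 mm apart, 150 mm up, heads 14 mm across, reaching 9 mm from the face. Hung units: underside 70 mm up, centre 28 mm in +x.
- counter_mid (a point): Centre of the other hanging unit, a counter that must stay: plain grey case with a flat top and a rectangular display, 64 mm wide (y) x 44 deep (x) x 100 high, top 50 mm above this point, no head on top. It hangs on the same panel, 144 mm beside the meter; which side varies.
- bare_patch (a point): Centre of the bare patch, on the top face of the grey drying board (fixed, 300 x 310 mm, top 12 mm above the table). Six loose clay blocks, 54 mm across and 40 mm high, stand round it, centres about 110 mm away: some 75 mm free all round. z up.
Not all that is in view belongs to the job. What is shaped like the part that bears meter_head but purple or red is not meant.

How it is judged:
By the outcome, as a careful person would: the job done as asked, in the order asked, and still so for the second after the job is handed in, with the robot touching nothing.
It also fails if it takes over 42 s, if anything falls off the work surface, if the arm or the gripper's body presses on something with over 40 N, if the wrist force passes 120 N, or if a joint passes its speed limit or range.

## Working session

There is one attempt and no reset: what is moved stays moved. The work goes in short steps, each a Python script; the robot and the scene stay as the last script left them, time stands still between calls to the robot, and variables do not carry over. Pictures are saved under pics/ and viewed, and the job is handed in when it is done.

```bash
mkdir -p pics; ls; cat > h.py <<'E'
import numpy as np, cv2
from workcell import arm
def grab(n,f):
    d=arm.grab_frame(n); cv2.imwrite('pics/'+f+'.png',d['color']); np.savez('pics/'+f+'.npz',K=d['camera_matrix'],E=d['extrinsics'],**({'D':d['distortion']} if 'distortion' in d else {})); return d
def load(f):
    z=np.load('pics/'+f+'.npz'); return z['K'],z['E']
def ray(f,u,v):
    K,E=load(f); p=np.linalg.inv(K)@[u,v,1]; d=E[:3,:3]@[p[0],-p[1],-p[2]]; return E[:3,3],d/np.linalg.norm(d)
def proj(f,P):
    K,E=load(f); c=np.linalg.inv(E)@np.r_[P,1]; q=K@[c[0],-c[1],-c[2]]; return q[:2]/q[2]
def onz(f,u,v,z):
    o,d=ray(f,u,v); return o+d*(z-o[2])/d[2]
def tri(obs):
    A=np.zeros((3,3));b=np.zeros(3);R=[ray(*o) for o in obs]
    for o,d in R:
        M=np.eye(3)-np.outer(d,d);A+=M;b+=M@o
    x=np.linalg.solve(A,b)
    return x,[np.linalg.norm(np.cross(x-o,d)) for o,d in R]
E
python3 - <<'E'
from h import *
for n in ['scene','side','wrist']:
    d=grab(n,n+'0'); print(n,d.keys(),d['camera_matrix'].round(1).tolist(),d['extrinsics'].round(3).tolist())
print(arm.get_time(),arm.get_tool_rot(),arm.get_grip_width())
E
```

```text
pics
scene dict_keys(['color', 'camera_matrix', 'extrinsics']) [[473.8, 0.0, 315.5], [0.0, 473.8, 234.9], [0.0, 0.0, 1.0]] [[-0.605, -0.696, 0.387, 0.906], [0.796, -0.533, 0.286, 0.274], [0.007, 0.481, 0.877, 0.888], [0.0, 0.0, 0.0, 1.0]]
side dict_keys(['color', 'camera_matrix', 'extrinsics']) [[486.9, 0.0, 326.6], [0.0, 486.9, 234.3], [0.0, 0.0, 1.0]] [[0.997, 0.061, -0.056, 0.506], [-0.08, 0.541, -0.837, -0.667], [-0.021, 0.839, 0.544, 0.605], [0.0, 0.0, 0.0, 1.0]]
wrist dict_keys(['color', 'camera_matrix', 'extrinsics']) [[425.8, 0.0, 323.3], [0.0, 425.8, 243.5], [0.0, 0.0, 1.0]] [[0.442, -0.856, -0.268, 0.218], [0.897, 0.421, 0.134, 0.618], [-0.001, -0.3, 0.954, 0.373], [0.0, 0.0, 0.0, 1.0]]
0.15 [-7.12707403e-01 -3.05918621e+00  2.37622800e-03] 0.08512324257106861
```

View pics/scene0.png

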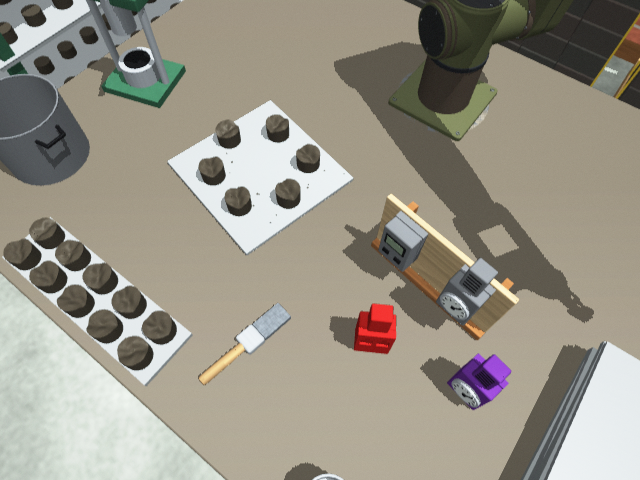

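View pics/side0.png

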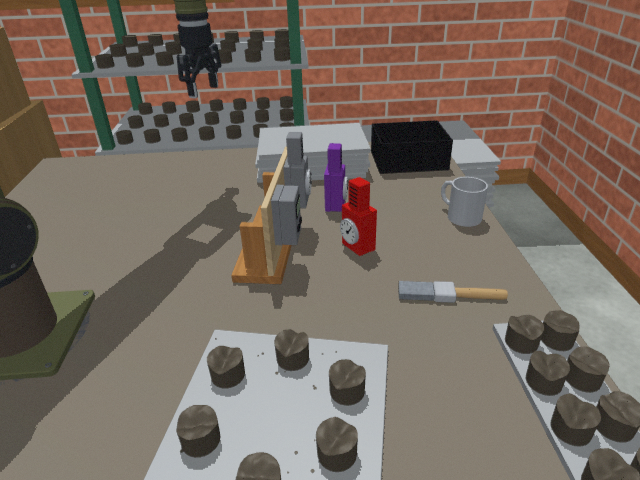

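View pics/wrist0.png

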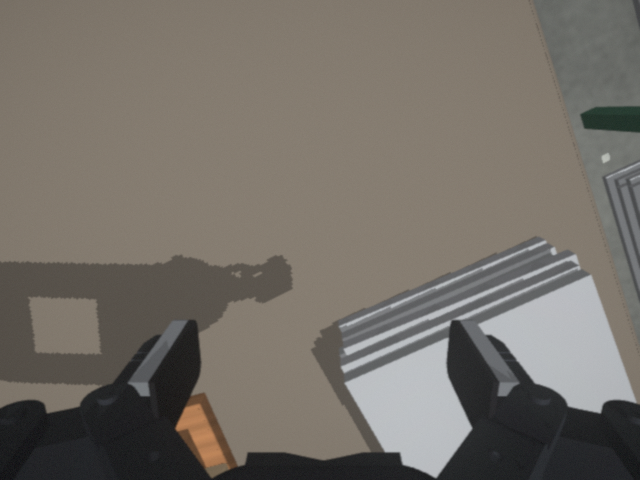

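Scene view: candidates for the meter are the grey unit at (470,292) with a dial and a head, the purple one at (482,380) and the red one at (377,330), which are the wrong colour, and the grey counter at (403,242), which has a display and no head. I choose the grey unit at (470,292) and check it close up. In the side view it is at about (297,170), and the counter is at (285,215).

```bash
python3 - <<'E'
import cv2
a=cv2.imread('pics/scene0.png')[185:345,360:530]; cv2.imwrite('pics/c1.png',cv2.resize(a,None,fx=3.7,fy=3.7,interpolation=2))
a=cv2.imread('pics/side0.png')[125:285,225:385]; cv2.imwrite('pics/c2.png',cv2.resize(a,None,fx=3.7,fy=3.7,interpolation=2))
E
```

```text
(no output)
```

View pics/c1.png

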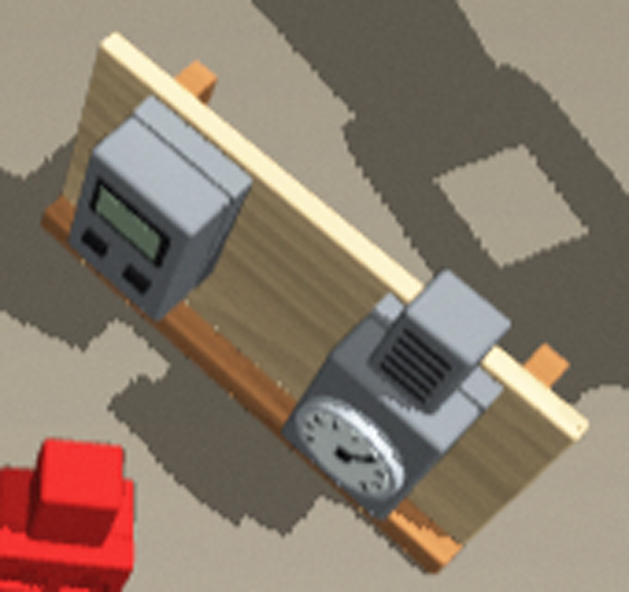

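View pics/c2.png

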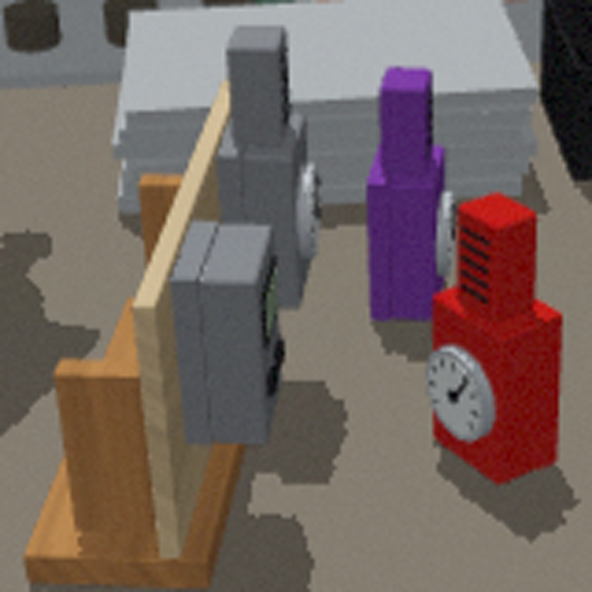

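```bash
python3 - <<'E'
from h import *
S=lambda x,y:('scene0',360+x/3.7-.4,185+y/3.7-.4)
D=lambda x,y:('side0',225+x/3.7-.4,125+y/3.7-.4)
for n,o in dict(pf=[S(102,45),D(157,305)],pb=[S(115,33),D(136,305)],counter_fl=[S(93,153),D(270,225 if 0 else 282)] ,head_nearback=[S(447,269),D(230,28)]).items():
    print(n,*[np.round(q,4) for q in tri(o)])
for n,p,z in [('pf',S(102,45),.175),('pf2',S(578,438),.175),('pb',S(115,33),.175),('pb2',S(588,422),.175),('h1',S(447,269),.23),('h2',S(511,322),.23),('h4',S(403,318),.23),('patch',('scene0',260,172),.012)]:
    print(n,onz(*p,z).round(4))
E
python3 - <<'E'
import cv2
a=cv2.imread('pics/scene0.png')[245:305,455:515]; cv2.imwrite('pics/c3.png',cv2.resize(a,None,fx=10,fy=10,interpolation=0))
a=cv2.imread('pics/side0.png')[125:185,270:330]; cv2.imwrite('pics/c4.png',cv2.resize(a,None,fx=10,fy=10,interpolation=0))
E
```

```text
pf [0.4512 0.0964 0.1751] [0.0005 0.0005]
pb [0.4412 0.0976 0.175 ] [0.0004 0.0004]
counter_fl [0.5042 0.1247 0.1699] [0.0029 0.0029]
head_nearback [0.495  0.2862 0.2391] [0.002 0.002]
pf [0.4505 0.0965 0.175 ]
pf2 [0.4953 0.3703 0.175 ]
pb [0.4407 0.0977 0.175 ]
pb2 [0.4859 0.3705 0.175 ]
h1 [0.4916 0.286  0.23  ]
h2 [0.4973 0.3184 0.23  ]
h4 [0.5228 0.2821 0.23  ]
patch [ 0.4662 -0.2103  0.012 ]
```

View pics/c3.png

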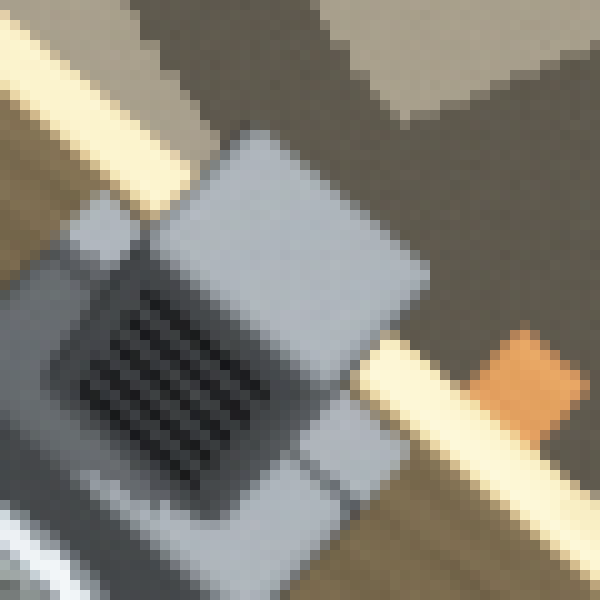

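View pics/c4.png

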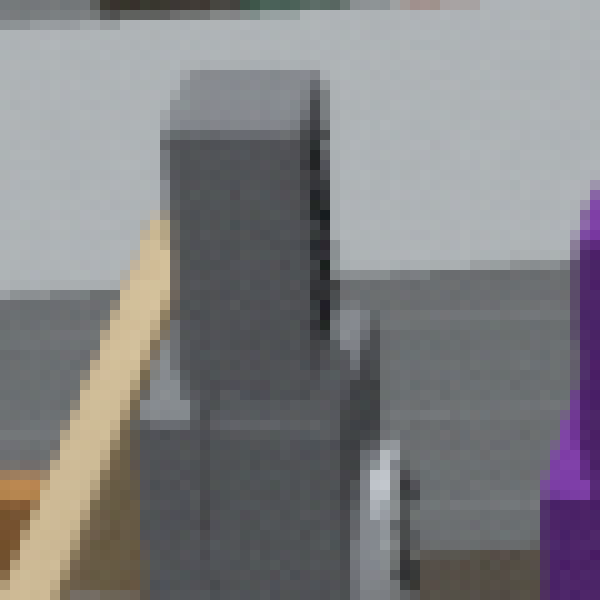

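```bash
python3 - <<'E'
from h import *
S=lambda x,y:('scene0',455+x/10-.5,245+y/10-.5)
D=lambda x,y:('side0',270+x/10-.5,125+y/10-.5)
P=[]
for n,o in dict(nb=[S(252,128),D(163,133)],fb=[S(430,272),D(187,70)],ff=[S(330,387),D(325,72)],nf=[S(148,235),D(303,135)]).items():
    x,r=tri(o);P.append(x);print(n,x.round(4),np.round(r,4))
P=np.array(P);print('centre',P.mean(0))
v=P[1]+P[2]-P[0]-P[3];print('yaw y',np.degrees(np.arctan2(-v[0],v[1])))
v=P[2]+P[3]-P[0]-P[1];print('yaw x',np.degrees(np.arctan2(v[1],v[0])))
yaw=np.radians(-9.3);X=np.array([np.cos(yaw),np.sin(yaw)]);Y=np.array([-X[1],X[0]])
f=np.array([.4729,.2334])
for s in(1,-1):print('pred',s,f+22*.001*X+s*.072*Y)
# blocks: top centre
im=cv2.imread('pics/scene0.png')
a=im[95:260,160:360];cv2.imwrite('pics/c5.png',cv2.resize(a,None,fx=3.6,fy=3.6,interpolation=2))
a=im[0:0]
E
```

```text
nb [0.4909 0.2852 0.2284] [0.0003 0.0003]
fb [0.4964 0.3184 0.229 ] [0.0004 0.0004]
ff [0.5244 0.3148 0.2292] [0.0008 0.0008]
nf [0.5185 0.2809 0.2289] [0.0008 0.0008]
centre [0.50756416 0.29982068 0.22885869]
yaw y -9.639438901575593
yaw x -8.151314660153824
pred 1 [0.5062463  0.30089833]
pred -1 [0.48297535 0.1587911 ]
```

View pics/c5.png

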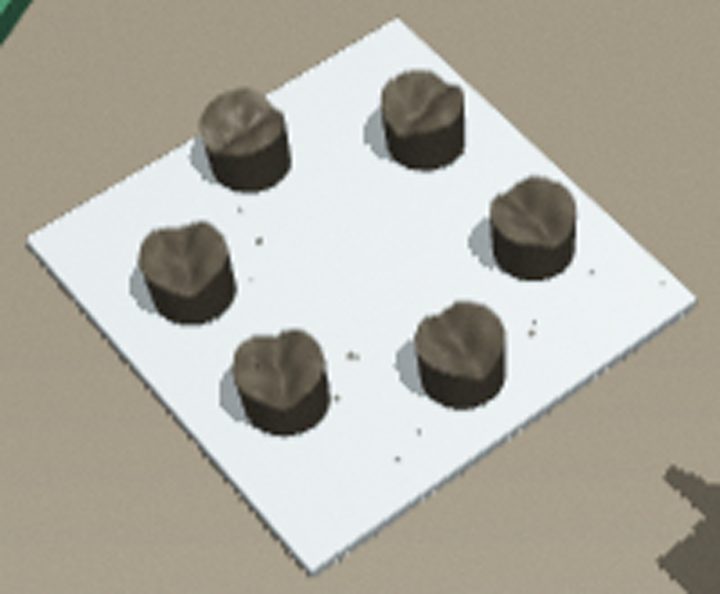

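```bash
python3 - <<'E'
from h import *
# project cylinder silhouettes: segment dark blobs on board and fit cylinder positions
from scipy.optimize import minimize
def mask(f,roi):
    im=cv2.imread('pics/'+f+'.png').astype(int);m=(im.max(2)<135)&(im[...,2]-im[...,0]>5)  # brownish dark
    out=np.zeros(m.shape,np.uint8);x0,y0,x1,y1=roi;out[y0:y1,x0:x1]=m[y0:y1,x0:x1];return out
tops=[(240,122),(422,103),(535,212),(462,340),(282,370),(187,260)]
m=mask('scene0',(160,95,360,260));n,l,s,c=cv2.connectedComponentsWithStats(m)
t=np.linspace(0,2*np.pi,40,endpoint=False)
def hull(f,x,y,r=.027,z0=.012,h=.040):
    p=[proj(f,[x+r*np.cos(a),y+r*np.sin(a),z]) for a in t for z in(z0,z0+h)]
    return cv2.convexHull(np.array(p,np.float32))[:,0]
C=[]
for k in range(1,n):
    if s[k,4]<200: continue
    ys,xs=np.where(l==k)
    if s[k,0]<165 or s[k,4]>1500: continue
    g=onz('scene0',*c[k],.03)
    def err(q):
        hh=hull('scene0',*q);b=[hh[:,0].min(),hh[:,1].min(),hh[:,0].max(),hh[:,1].max()]
        B=[xs.min()-.5,ys.min()-.5,xs.max()+.5,ys.max()+.5];return ((np.array(b)-B)**2).sum()
    r=minimize(err,g[:2],method='Nelder-Mead',options=dict(xatol=1e-5,fatol=1e-3));C.append(r.x);print(s[k],r.x.round(4),r.fun)
C=np.array(C);print(C.mean(0));ce=C.mean(0);print(np.linalg.norm(C-ce,axis=1))
A=np.c_[2*C,np.ones(len(C))];q=np.linalg.lstsq(A,(C**2).sum(1),rcond=None)[0];print('circle',q[:2])
# tri of counterpart blocks/board corners
for p in[(398,17),(697,298),(311,575),(27,238)]:
    print(onz('scene0',160+p[0]/3.6,95+p[1]/3.6,.012).round(4))
E
```

```text
[266 115  23  27 518] [ 0.3548 -0.2498] 2.9923521366436034
[215 119  25  29 533] [ 0.4376 -0.3323] 0.513683311000932
[296 144  24  29 548] [ 0.3812 -0.1392] 0.630966130644083
[199 157  26  28 572] [ 0.5384 -0.2867] 4.7715820169541985
[275 179  25  29 589] [ 0.483  -0.1162] 2.5679056376684457
[224 187  27  29 604] [ 0.5641 -0.1881] 3.223719439934939
[342 224  18  36 381] [0.4972 0.0605] 54.29781918413937
[ 0.46519182 -0.17880937]
[0.13122891 0.15594949 0.09286541 0.13037182 0.06514068 0.09936412
 0.24149157]
circle [ 0.46824667 -0.14179305]
[ 0.281  -0.3336  0.012 ]
[ 0.3496 -0.0323  0.012 ]
[ 0.6428 -0.0964  0.012 ]
[ 0.5722 -0.3987  0.012 ]
```

```bash
python3 - <<'E'
from h import *
from scipy.spatial.transform import Rotation as R
for n,u,v,z in [('purple head top',493,366,.16),('red head top',383,312,.16),('red base',375,350,.0),('purple case front-top',462,372,.1),('purple case back',485,358,.1)]: print(n,onz('scene0',u,v,z).round(3))
print('tri purple',tri([('scene0',495,368),('side0',335,149)]),'red',tri([('scene0',382,310),('side0',360,184)]))
yaw=np.radians(-9.3)
X=np.array([np.cos(yaw),np.sin(yaw),0]);Y=np.array([-X[1],X[0],0])
for s in(1,-1):
    M=np.c_[-s*X if 0 else np.cross(s*Y,[0,0,-1]),s*Y,[0,0,-1]]
    rv=R.from_matrix(M).as_rotvec();print(s,rv,arm.solve_ik([.507,.3,.206],rv),arm.solve_ik([.46,-.218,.2],rv))
E
```

```text
purple head top [0.601 0.39  0.16 ]
red head top [0.631 0.209 0.16 ]
red base [0.643 0.224 0.   ]
purple case front-top [0.616 0.363 0.1  ]
purple case back [0.572 0.382 0.1  ]
tri purple (array([0.60051509, 0.39420147, 0.15249259]), [np.float64(0.0013153054183178406), np.float64(0.0013153054183177176)]) red (array([0.6311859 , 0.20419933, 0.15619324]), [np.float64(0.0032818877785418055), np.float64(0.0032818877785417712)])
1 [0.25468498 3.13125214 0.        ] [ 4.43195122e-01  2.74537551e-02  1.83853152e+00 -4.44089210e-16
  1.27560737e+00 -9.65285584e-01] [-0.54805243 -0.15002722  2.01790901  0.          1.27371086 -1.95653314]
-1 [ 3.13125214 -0.25468498  0.        ] [ 4.43195122e-01  2.74537551e-02  1.83853152e+00 -4.44089210e-16
  1.27560737e+00  2.17630707e+00] [-5.48052435e-01 -1.50027216e-01  2.01790901e+00 -4.44089210e-16
  1.27371086e+00  1.18505951e+00]
```

```bash
cat >> h.py <<'E'
RV=[0.25468498,3.13125214,0.]
yaw=np.radians(-9.3)
X=np.array([np.cos(yaw),np.sin(yaw),0]);Y=np.array([-X[1],X[0],0])
E
python3 - <<'E'
from h import *
arm.move_to([.507,.300,.33],RV)
grab('wrist','w1');print(arm.get_time(),arm.get_eef_pos())
for z in(.23,.2):print(proj('w1',[.507,.3,z]))
E
```

```text
1.5667 [0.50646249 0.30078895 0.3295216 ]
[320.35064399 259.43273838]
[320.67217168 242.90457269]
```

View pics/w1.png

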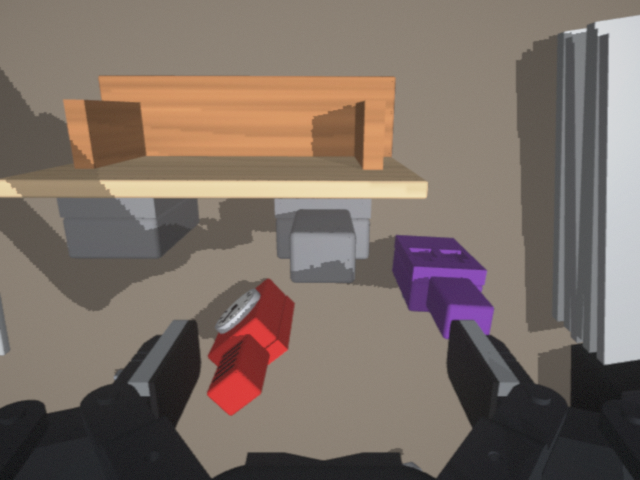

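The wrist view shows the grey head top centred at about (323,260). My estimate projects to (320,259), so it agrees within 1 mm, and the panel edge is level in the image, so the yaw is right. Red at (250,345) and purple at (450,285) are clear of the pull-off path. Next I descend and grip.

```bash
python3 - <<'E'
from h import *
arm.move_l([.507,.301,.206],RV,max_speed=.12)
print(arm.get_force().round(2) if hasattr(arm.get_force(),'round') else arm.get_force())
arm.command_gripper(.0,70)
print(arm.get_time(),arm.get_eef_pos(),arm.get_grip_width(),arm.get_force(),arm.get_moment())
grab('wrist','w2');grab('side','s2')
a=cv2.imread('pics/s2.png')[100:290,220:410]; cv2.imwrite('pics/s2c.png',cv2.resize(a,None,fx=3,fy=3))
E
```

```text
[ 0.11 -0.54 -0.35]
3.2583 [0.50736548 0.3009319  0.20657852] 0.03533617283144103 [ 0.8730208  -1.04334615  0.85228294] [-0.07733545 -0.06972844 -0.02490604]
```

View pics/s2c.png

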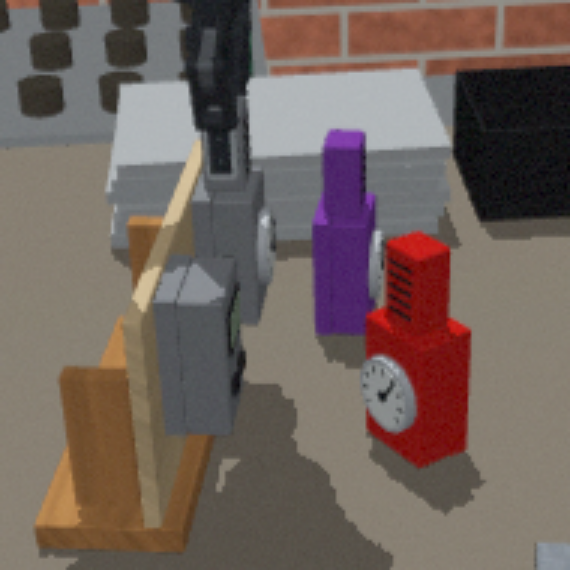

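The side view shows the fingers closed on the grey head at crop (225,150), with a width of 35 mm and low forces. Next I slide it up 21 mm, checking force.

```bash
python3 - <<'E'
from h import *
p=np.array(arm.get_eef_pos())
for dz in(.007,.014,.021):
    arm.move_l(p+[0,0,dz],RV,max_speed=.05);print(arm.get_eef_pos()-p,np.round(arm.get_force(),1),np.round(arm.get_moment(),2))
print(arm.get_time(),arm.get_grip_width())
grab('side','s3');grab('wrist','w3');grab('scene','c3a')
a=cv2.imread('pics/s3.png')[100:290,220:410];b=cv2.imread('pics/c3a.png')[185:345,360:520]
cv2.imwrite('pics/s3c.png',np.hstack([cv2.resize(a,(400,400)),cv2.resize(b,(400,400))]))
E
```

```text
[-2.05419142e-04  1.53558350e-05  6.72309422e-03] [ 1.2  0.4 -2.1] [ 0.01 -0.19 -0.03]
[-0.00016323  0.00016553  0.01438916] [ 0.5 -0.1 -3.8] [ 0.01 -0.17 -0.04]
[-0.00012042  0.00020423  0.02163873] [-0.3  0.2 -2.6] [ 0.05 -0.    0.01]
4.2417 0.035567938486002405
```

View pics/s3c.png

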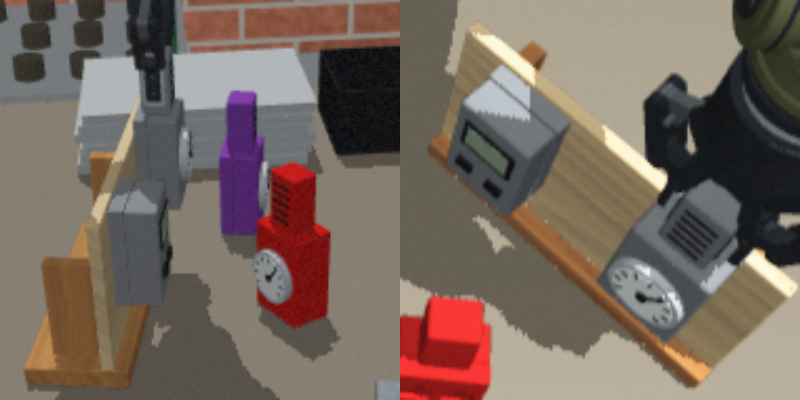

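The meter has risen with the gripper: force is about 3 N, its own weight, and the counter has not moved. Next I draw it off along +x, checking force after each step.

```bash
python3 - <<'E'
from h import *
p=np.array(arm.get_eef_pos())
for d in(.005,.012,.040):
    arm.move_l(p+d*X,RV,max_speed=.06);f=np.round(arm.get_force(),1);print(d,np.round(arm.get_eef_pos()-p,4),f,np.round(arm.get_moment(),2))
    if np.linalg.norm(f)>15: print('stop');break
print(arm.get_time(),arm.get_grip_width())
grab('side','s4');grab('scene','c4a')
a=cv2.imread('pics/s4.png')[100:290,220:410];b=cv2.imread('pics/c4a.png')[185:345,360:520]
cv2.imwrite('pics/s4c.png',np.hstack([cv2.resize(a,(400,400)),cv2.resize(b,(400,400))]))
E
```

```text
0.005 [ 0.0051 -0.0009 -0.0002] [ 0.2  0.  -3.2] [ 0.02  0.01 -0.02]
0.012 [ 0.0122 -0.0021 -0.0001] [ 0.1 -0.3 -3.3] [ 0.03  0.06 -0.02]
0.04 [ 0.0396 -0.0066 -0.0002] [ 0.4 -0.5 -2.7] [0.03 0.03 0.02]
5.525 0.03552451336325776
```

View pics/s4c.png

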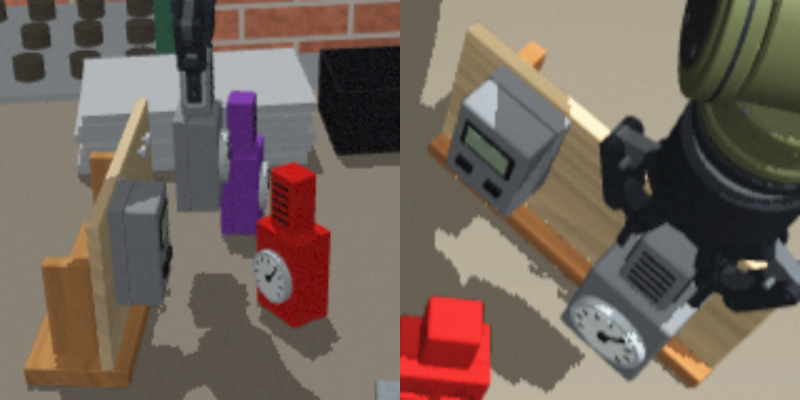

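It is off the studs and hanging freely. Next I lift it, carry it to the patch, and take wrist views there.

```bash
python3 - <<'E'
from h import *
p=np.array(arm.get_eef_pos())
arm.move_l([p[0],p[1],.38],RV,max_speed=.25)
arm.move_l([.56,-.218,.38],RV,max_speed=.3)
grab('wrist','w5');grab('side','s5')
arm.move_l([.46,-.218,.36],RV,max_speed=.2)
grab('wrist','w6');grab('scene','c6')
print(arm.get_time(),arm.get_eef_pos(),arm.get_grip_width(),np.round(arm.get_force(),1))
a=cv2.imread('pics/w5.png');b=cv2.imread('pics/w6.png')
cv2.imwrite('pics/w56.png',np.vstack([cv2.resize(a,(400,300)),cv2.resize(b,(400,300))]))
E
```

```text
9.1 [ 0.46100188 -0.2179762   0.36051508] 0.03558938680089366 [-0.   0.1 -4.2]
```

View pics/w5.png

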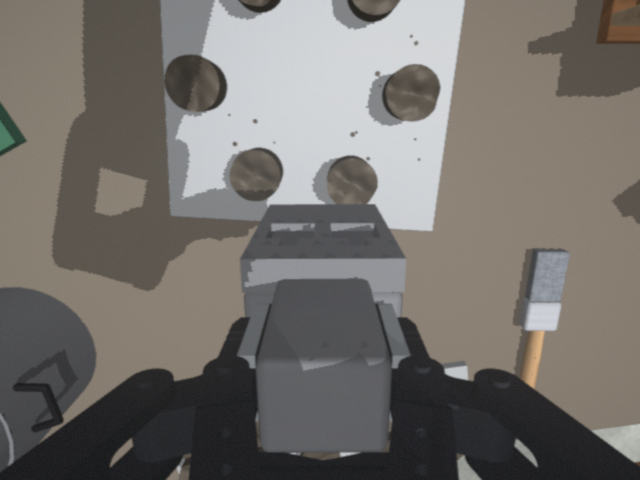

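View pics/w6.png

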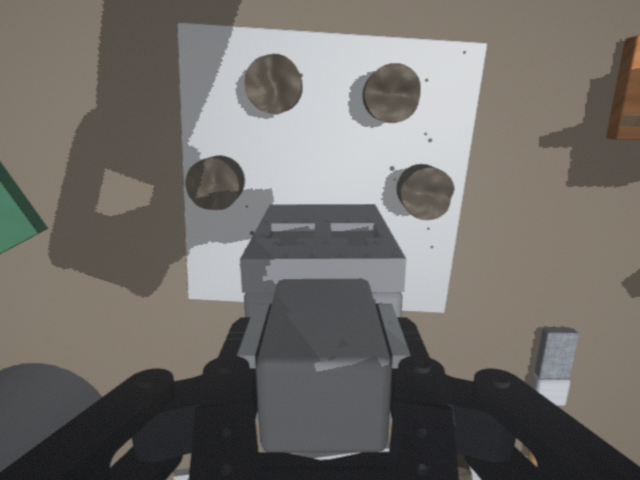

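View pics/s5.png

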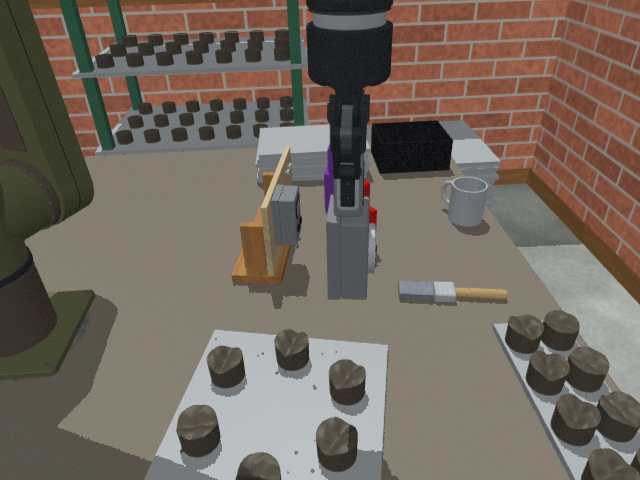

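```bash
python3 - <<'E'
from h import *
print('corner A',tri([('w6',487,43),('side0',218,332),('scene0',160+697/3.6,95+298/3.6)]))
print('corner B',tri([('w6',445,312),('side0',388,345),('scene0',160+311/3.6,95+575/3.6)]))
print([onz('w5',u,v,.052).round(4)[:2] for u,v in[(195,83),(256,174),(352,181),(412,92)]])
print([onz('w6',u,v,.052).round(4)[:2] for u,v in[(215,182),(273,83),(392,92),(426,192)]])
P=[onz('w5',u,v,.052)[:2] for u,v in[(256,174),(352,181)]]+[onz('w6',u,v,.052)[:2] for u,v in[(215,182),(273,83),(392,92),(426,192)]]
P=np.array(P);C=np.mean(P,0);print(C,np.linalg.norm(P-C,axis=1))
q=np.linalg.lstsq(np.c_[2*P,np.ones(6)],(P**2).sum(1),rcond=None)[0];print('circle',q[:2])
E
```

```text
corner A (array([ 0.35054346, -0.0330754 ,  0.00762858]), [np.float64(0.0021151130839998796), np.float64(0.0048287818428353535), np.float64(0.003113993204246324)])
corner B (array([ 0.64171447, -0.09715419,  0.00869285]), [np.float64(0.0008624010910462355), np.float64(0.0004080995563765333), np.float64(0.0006062889418416902)])
[array([ 0.4398, -0.3236]), array([ 0.5366, -0.283 ]), array([ 0.5599, -0.1852]), array([ 0.4822, -0.1144])]
[array([ 0.4364, -0.323 ]), array([ 0.3545, -0.2473]), array([ 0.3804, -0.1381]), array([ 0.4807, -0.115 ])]
[ 0.45808219 -0.21527962] [0.10367656 0.10614097 0.10991076 0.10842494 0.10948336 0.10279162]
circle [ 0.45543224 -0.21652075]
```

Blocks from the wrist views give a patch centre of about (0.459, -0.217), and the scene camera gave (0.460, -0.219). The board top triangulates to 8–9 mm against 12 mm stated. I'll lower with force feedback to settle that.

```bash
python3 - <<'E'
from h import *
arm.move_l([.459,-.217,.20],RV,max_speed=.2)
arm.move_l([.459,-.217,.156],RV,max_speed=.08)
arm.wait(.2);f0=np.array(arm.get_force());z=.156;print(f0)
while z>.142:
    z-=.001;arm.move_l([.459,-.217,z],RV,max_speed=.02);f=np.array(arm.get_force())
    print(round(z,4),np.round(f-f0,1),round(arm.get_eef_pos()[2],4))
    if f[2]-f0[2]>3.0: break
print(arm.get_time(),np.round(arm.get_moment(),2))
grab('side','s7');grab('scene','c7')
a=cv2.imread('pics/s7.png')[230:480,150:420];b=cv2.imread('pics/c7.png')[60:260,160:360]
cv2.imwrite('pics/s7c.png',np.hstack([cv2.resize(a,(400,370)),cv2.resize(b,(370,370))]))
E
```

```text
[-0.83060589 -0.30314978 -2.86486455]
0.155 [ 0.2  0.  -0.6] 0.1551
0.154 [ 1.   0.8 -0.9] 0.1539
0.153 [ 1.5  1.1 -0.6] 0.1529
0.152 [ 0.6 -0.3 -1.1] 0.1519
0.151 [ 0.4  1.3 -1.4] 0.1509
0.15 [ 1.   0.2 -0.5] 0.1499
0.149 [ 1.2 -0.1 -0.6] 0.149
0.148 [-0.9 -0.1  7.3] 0.1489
12.95 [0.42 0.6  0.04]
```

View pics/s7c.png

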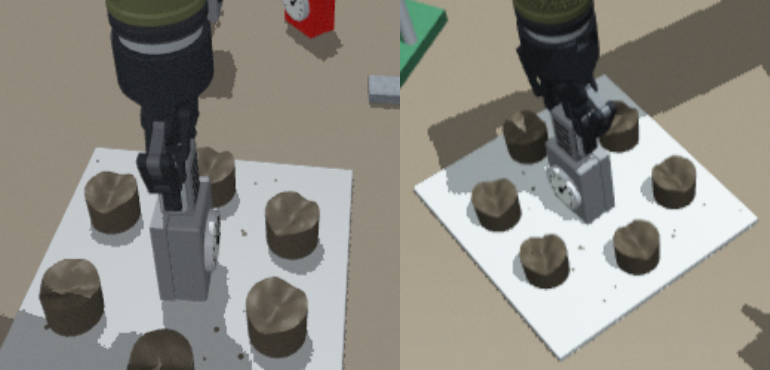

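Contact came at TCP z = 0.149 and the model predicted 0.1486, so it is standing on the board. Next I release and retreat.

```bash
python3 - <<'E'
from h import *
arm.command_gripper(.065,20)
arm.wait(.3);print(arm.get_grip_width(),np.round(arm.get_force(),1))
p=np.array(arm.get_eef_pos());arm.move_l([p[0],p[1],p[2]+.12],RV,max_speed=.1)
arm.move_l([.40,0.05,.36],RV,max_speed=.25)
arm.wait(.5)
grab('side','s8');grab('scene','c8');print(arm.get_time())
a=cv2.imread('pics/s8.png');b=cv2.imread('pics/c8.png')[50:290,160:480]
cv2.imwrite('pics/c8c.png',cv2.resize(b,(800,600)))
E
```

```text
0.06497467730655185 [ 0.  -0.3  0.3]
17.0
```

View pics/s8.png

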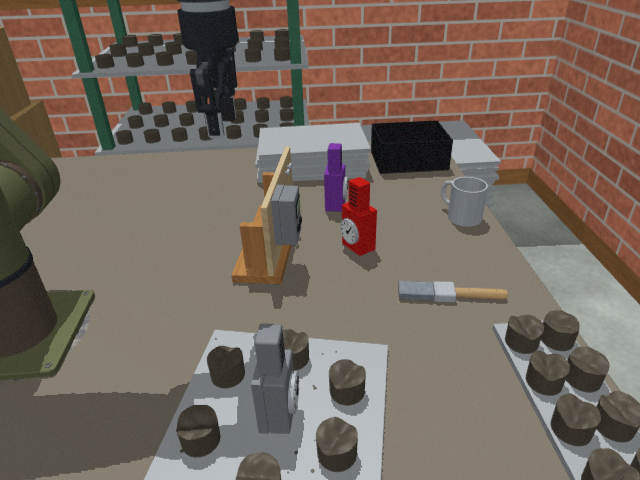

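View pics/c8c.png

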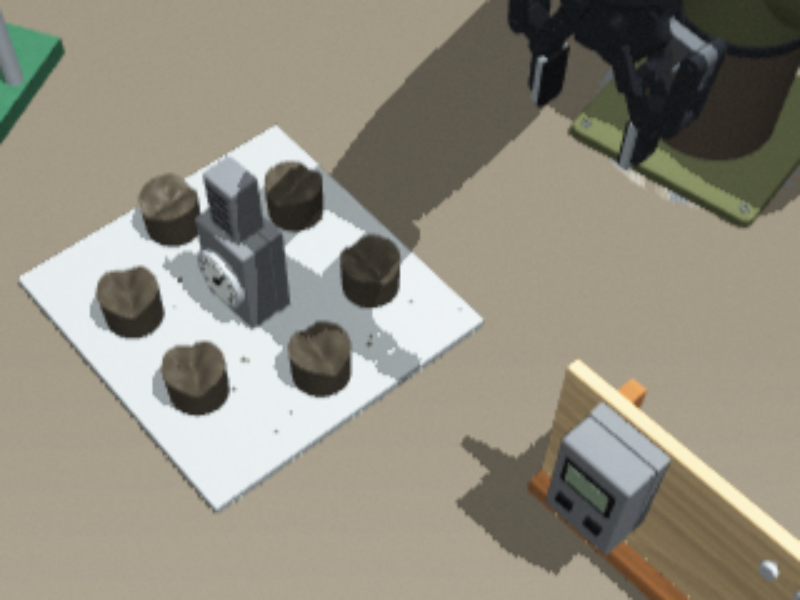

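```bash
python3 - <<'E'
from h import *
print(tri([('scene0',160+231/2.5,50+176/2.5),('side0',269,329)]),onz('scene0',252.4,120.4,.172))
d=cv2.absdiff(cv2.imread('pics/c8.png'),cv2.imread('pics/scene0.png'))[205:270,375:425];print('counter diff',d.max(2).mean())
arm.close_job();print(arm.get_time())
E
```

```text
(array([ 0.46100403, -0.21400862,  0.17435742]), [np.float64(0.0001252700875520784), np.float64(0.00012527008755202623)]) [ 0.45967611 -0.21562121  0.172     ]
counter diff 1.9273846153846155
the job is handed in; nothing more can be done
the job is handed in; nothing more can be done
```

I took the grey humidity meter down, stood it upright in the middle of the bare patch, and handed the job in after about 17 s. I gripped it by its vent head, slid it up 21.6 mm, and drew it 40 mm straight off the panel at about 3 N. I then set it down by touch and backed the gripper well clear.

**Position:** The last pictures put the head's top at about (0.461, -0.214, 0.174). That is about 3 mm from the patch centre I measured, (0.459, -0.217), and the height fits a meter standing straight on the board.

**Surroundings:** The six blocks stand untouched, and the red and purple look-alikes are where they were. The counter still hangs unchanged, with almost no difference between the before and after images.

**Disagreements:**
- The board's top measured 8–9 mm by camera against 12 mm stated; the contact height agreed with 12 mm.
- The patch centre varied by 2–5 mm depending on the view and the method.

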